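# Discharge a circuit board and hold a pick-up probe in the fixture's guide

### The arm

A 7-joint arm with a two-finger parallel gripper is mounted at the origin on the work surface. World frame = base frame: x ahead of the robot, y to its left, z up, the work surface at z = 0. Lengths are in m, angles in rad, forces in N, time in s.
With the tool pointing down it reaches from about 0.4 to 0.75 m from the base axis. Payload 19.5 kg.
Tool frame: the origin (TCP) lies between the finger pads; the fingertips stand 8 mm ahead of it and the grasp point (between the pads) lies 11 mm behind it; z points along the fingers, y is the direction in which the jaws open and shut (so a half turn about z gives the same grasp; the last joint's range is limited). The gripper opens to 85 mm and grips with 20 to 120 N. Pads are 22 mm wide; open, the fingers measure 114 mm over their backs; the gripper's body (76 mm by 85 mm) begins 54 mm behind the grasp point. The pads swing forward as they close: fully open they stand 13 mm farther back than shut.
Start: joints at [-1.157, 0.707, -0.028, 1.485, 0.022, 0.951, -0.075], TCP at [0.253, 0.516, 0.239] pointing down, gripper open.
Joint ranges: [-2.71, 2.71], [-0.32, 2.16], [-1.57, 1.52], [0, 2.45], [-1.46, 4.6], [0, 2.02], [-2.83, 2.83]. Speed limits (rad/s): [1.89, 1.89, 2.57, 2.57, 3.01, 3.01, 3.01].

### API

Orientations are given as a 3x3 rotation matrix whose columns are the frame's x, y, z axes.
In Python, from bench import ctrl gives the robot as it stands. The module is installed in compiled form; this text tells all that it offers.
- The arm moves only by the tool carry_out, never from a script. Its argument "motion" is a list of rows, each an object with "turn": the turn, a rotation vector about the world's x, y, z in rad, a list of three; "translation": the shift along the world's x, y, z in m, a list of three; "claw": the finger opening in m, from 0 to 0.0854. A call has 1 to 12 rows; each row shifts and turns the pose as measured when the row begins; what a row does not reach is not made up. A row lasts 1/8 s, in which the tool goes at most 62.5 mm and 10.7 degrees, less where a joint would pass 70% of its speed; a pose out of reach is approached as far as the arm can. A call is refused whole if a number of a shift passes 0.0625 or a number of a turn 0.188, either way. A call with a gripper value outside its range is refused whole. The fingers move at their own pace and stop on an object; "force" is the grip in N (left out, the last holds). Time passes only in rows, so rows that do not move let the fingers close. It gives the time, the measured TCP pose, the force and the opening at its end, in the units of the state.
- ctrl.sense(): the state, without advancing time (a new reading comes with each control period).
- ctrl.grab_frame(name): name is "side" or "top" or "wrist"; returns (picture, depth): 400x640x3 uint8, red, green, blue; 400x640 float32, m along the optical axis (not along the pixel's ray), 0 where there is no reading.
- ctrl.get_calibration(name): a dict with "K" (3x3 intrinsics, pixels), "k1" (the pictures are not rectified: a ray, as slopes to the right and down, at radius r is drawn at 1 + k1 r^2 times it, then the intrinsics apply), "view" (4x4, takes a point from world to camera coordinates). Camera axes: x right, y down, z forward; pixel columns grow to the right and rows downward; lengths in m; the calibration is good to about 2 mm. A picture is of the moment at which its call begins: read the wrist's pose just before it. get_calibration takes no time and is no camera call; for the wrist camera it gives the pose at the moment of the call.
- ctrl.sign_off(): hands the job in, once; it reports no verdict.
The state is a dict: "time": time; "qpos": joint angles; "joint_vel": joint speeds; "joint_efforts": joint torques, N m; "tool_pos": TCP position; "orientation": TCP orientation; "force": force on the tool from outside, world axes, zero at the start; "torque": the same for the moment, N m; "opening": opening from 0.0 (shut) to 1.0 (fully open).
Only numpy, scipy, OpenCV 4.12 (cv2) and the standard library are available. Lean on these libraries where they do the work, as an engineer would, in place of code of your own. Each camera call takes 0.05 s, during which the arm holds its last target.

### The job

First discharge the board in the test fixture: pull the red slide knob all the way out until it clicks, then push it fully home again. Then lift the yellow-handled probe out of its rest and lower its rod through the white guide ring, without the probe touching the ring, the board or any other part of the fixture, until the tip hovers about 10 mm above the chip below. Finish holding it there, still, upright and centred in the ring, without letting go, and leave the bottle, the reel and the red bin where they are.

Things in the scene. Friction and masses are not known exactly. Their poses are not given: they have to be found in the camera images.
- fixture: Board test fixture, fixed to the bench: grey base 150 x 140 x 30 mm with a green board on it. Origin: centre of the underside; z up, -x is the front (red knob). Left or right of the robot, turned up to 0.35 rad. Blue slide housing at the front edge (50 mm wide, top 66 mm up). A dark bridge centred at x = +20 mm (60 mm along x, 136 mm along y, top 95 mm up) carries the guide ring.
- guide (a point): Centre of the upper mouth of the white guide ring, 105 mm above the bench. The bore is vertical, 20 mm in diameter and 25 mm long, open at the bottom (80 mm above the bench); the ring's outer diameter is 34 mm.
- chip (a point): Centre of the top face of the black chip (24 x 24 mm) on the board, straight below the guide ring, 36 mm above the bench, so 44 mm below the lower end of the bore.
- knob (a point): Centre of the red slide knob at the fixture's front: a rounded block 16 mm along the fixture's x, 26 mm wide along y, 26 mm high, centre 50 mm above the bench, on a 10 mm steel stem. When home its centre is 31 mm in front of the blue housing. It moves with the slide and can be pinched on its two y sides from above. Axes as the fixture's.
- slide (a joint): Travel of the red knob: 0 = fully home, 0.025 m = fully out. It moves out along the fixture's -x, level. A spring detent holds it at either end: it resists with up to about 5 N in the first half of the travel and snaps on by itself in the second half, the same both ways.
- rest: Probe rest, fixed to the bench, on the other side of the robot's centre line from the fixture: dark plate 90 x 90 x 10 mm with an upright square blue tube in its middle, 34 x 34 mm outside, 20 x 20 mm inside, rim 105 mm above the bench. Origin: centre of the plate's underside; z up.
- probe_grip (a point): Centre of the probe's yellow square handle, 20 x 20 x 50 mm tall, to be gripped on two opposite flat sides (along its x or y axis); its turn about z varies. The probe (about 80 g) hangs in the tube of the rest by a white flange (32 x 32 x 4 mm) right under the handle; handle centre at first 134 mm above the bench. z points up along the probe.
- probe_tip (a point): Lower end of the probe's black rod, on its axis, 114 mm below the handle's centre. The rod is 8 mm in diameter and 85 mm long below the flange. z points up along the probe.
- bottle: Bystander: clear bottle, 56 mm diameter, 120 mm tall; origin at the centre of its underside.
- reel: Bystander: blue ring-shaped reel lying flat, 64 mm diameter, 25 mm tall; origin at the centre of its underside.
- bin: Bystander: red open parts bin, 110 x 75 x 45 mm; origin at the centre of its underside.
Things that resemble listed ones, but are neither listed nor needed, are in the scene too. There is more than one size of the fixture; the job needs the smallest. What is shaped like the part that bears probe_grip but green is not meant.

How it is judged:
By the outcome, as a careful person would: the job done as asked, in the order asked, and still so for the second after the job is handed in, while the arm keeps its last pose, push and grip.
It also fails if it takes over 58 s, if anything falls off the work surface, if the arm or the gripper's body presses on something with over 40 N, if the wrist force passes 120 N, or if a joint passes its speed limit or range.

## Working session

There is one attempt and no reset: what is moved stays moved. The work goes in short steps, Python scripts to look and compute and a tool call to move; the robot and the scene stay as the last step left them, time stands still between calls to the robot, and variables do not carry over. Pictures are saved under pics/ and viewed, and the job is handed in when it is done.

Besides the shell and the picture viewer there is one more tool, called after ">>>" by a JSON object that holds its "name" and its "arguments". carry_out: Moves the arm, as the interface text tells. Its arguments: {"type":"object","properties":{"motion":{"type":"array","items":{"type":"object","properties":{"turn":{"type":"array","items":{"type":"number"}},"translation":{"type":"array","items":{"type":"number"}},"claw":{"type":"number"}}}},"force":{"type":"number"}},"required":["motion"]}

```bash
mkdir -p pics
cat > h.py <<'E'
import numpy as np, cv2, pickle
from bench import ctrl
def snap(name, tag):
    cal=ctrl.get_calibration(name); im,d=ctrl.grab_frame(name)
    np.savez(f'{tag}.npz',im=im,d=d,K=cal['K'],k1=cal['k1'],view=cal['view'])
    cv2.imwrite(f'pics/{tag}.png',im[:,:,::-1]); return load(tag)
def load(tag):
    z=np.load(f'{tag}.npz'); return {k:z[k] for k in z.files}
def rays(S,uv):
    K=S['K'];uv=np.asarray(uv,float).reshape(-1,2)
    xd=(uv[:,0]-K[0,2])/K[0,0]; yd=(uv[:,1]-K[1,2])/K[1,1]
    rd=np.hypot(xd,yd); r=rd.copy(); k=float(S['k1'])
    for _ in range(20): r=rd/(1+k*r*r)
    s=1/(1+k*r*r); return np.c_[xd*s,yd*s,np.ones(len(xd))]
def toworld(S,uv,depth):
    P=rays(S,uv)*np.asarray(depth).reshape(-1,1); V=S['view']
    return (P-V[:3,3])@V[:3,:3]
def onplane(S,uv,z):
    V=S['view'];R=V[:3,:3];c=-R.T@V[:3,3]; d=rays(S,uv)@R
    return c+d*((z-c[2])/d[:,2])[:,None]
def cloud(S):
    h,w=S['d'].shape;u,v=np.meshgrid(np.arange(w),np.arange(h))
    return toworld(S,np.c_[u.ravel(),v.ravel()],S['d'].ravel()).reshape(h,w,3)
def proj(S,P):
    V=S['view'];P=np.atleast_2d(P)@V[:3,:3].T+V[:3,3]; x=P[:,:2]/P[:,2:]
    x=x*(1+float(S['k1'])*(x**2).sum(1,keepdims=True)); K=S['K']
    return np.c_[x[:,0]*K[0,0]+K[0,2],x[:,1]*K[1,1]+K[1,2]]
def st():
    s=ctrl.sense(); print('t',s['time'],'pos',np.round(s['tool_pos'],4),'F',np.round(s['force'],1),'op',s['opening']); print(np.round(s['orientation'],3)); return s
E
python3 - <<'E'
from h import *
s=st();print(np.round(s['qpos'],3))
for n in ('top','side'):
    S=snap(n,n+'0');print(n,S['K'].tolist(),S['k1'],np.round(S['view'],3).tolist())
E
```

```text
t 0.0 pos [0.253  0.5161 0.2388] F [0.8 0.  0. ] op 0.9982231260492829
[[-0.898  0.44  -0.   ]
 [ 0.44   0.898 -0.001]
 [-0.    -0.001 -1.   ]]
[-1.157  0.707 -0.028  1.485  0.022  0.951 -0.075]
top [[474.73498905236704, 0.0, 318.4996303781571], [0.0, 474.73498905236704, 199.4099836856137], [0.0, 0.0, 1.0]] 0.029474390827542832 [[-0.025, -0.999, 0.021, 0.09], [-0.987, 0.021, -0.157, 0.497], [0.156, -0.024, -0.987, 1.111], [0.0, 0.0, 0.0, 1.0]]
side [[383.4075695874265, 0.0, 316.21310143189504], [0.0, 383.4075695874265, 201.28427102674434], [0.0, 0.0, 1.0]] -0.03280121097150527 [[0.998, -0.056, 0.016, -0.493], [-0.012, -0.475, -0.88, 0.137], [0.057, 0.878, -0.475, 0.978], [0.0, 0.0, 0.0, 1.0]]
```

View pics/top0.png

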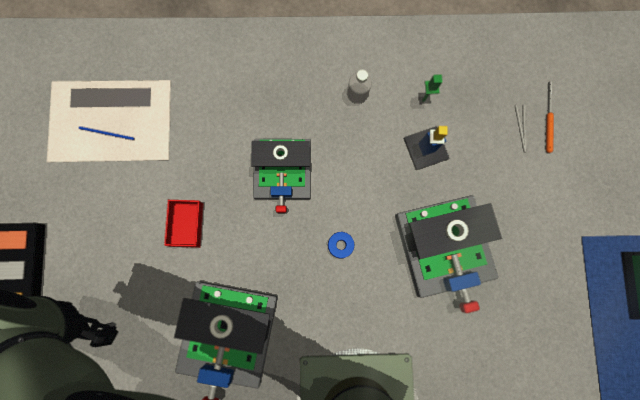

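View pics/side0.png

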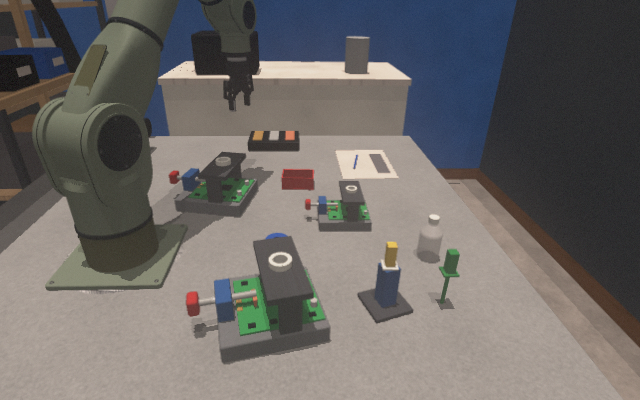

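Candidates in the top view:
- **Fixtures:** (281,168), the smallest; (450,245), large; (222,330), large.
- **Red knobs:** (281,209), (470,306) and (210,398). The red bin is at (184,223).
- **Handles:** yellow at (441,131) in the blue rest, and a green decoy at (434,82).

I choose the fixture at (281,168) and the yellow handle at (441,131), and will check both in close crops.

Run:
```python
from h import *
S=load('top0'); C=cloud(S); im=S['im']
def crop(u0,u1,v0,v1,k): return cv2.resize(im[v0:v1,u0:u1],None,fx=k,fy=k,interpolation=cv2.INTER_CUBIC)
a=crop(235,325,125,220,4.2);b=crop(395,460,60,180,3.3)
h=max(a.shape[0],b.shape[0]);o=np.zeros((h,a.shape[1]+b.shape[1]+5,3),np.uint8);o[:a.shape[0],:a.shape[1]]=a;o[:b.shape[0],a.shape[1]+5:]=b
cv2.imwrite('pics/crop0.png',o[:,:,::-1])
for n,(u,v) in dict(bench=(350,200),bridge=(262,152),bridgeR=(302,152),ring=(274,152),ring2=(287,152),knob=(281,209),housing=(281,190),yellow=(442,131),blue=(430,147),plate=(425,160),bottle=(362,76),bin=(184,223),reel=(333,245),midbridge=(200,325),bigbridge=(430,235)).items():
    print(n,np.round(C[v,u],3))
# red knob
hsv=cv2.cvtColor(im,cv2.COLOR_RGB2HSV)
def blob(lo,hi,box):
    m=cv2.inRange(hsv,lo,hi)>0;k=np.zeros_like(m);k[box[2]:box[3],box[0]:box[1]]=1;m&=k
    P=C[m];return m,P
m,P=blob((20,120,80),(35,255,255),(425,460,115,150));print('yellow',m.sum(),np.median(P,0),P.min(0),P.max(0))
```

```text
bench [ 0.501 -0.001  0.005]
bridge [0.604 0.208 0.096]
bridgeR [0.602 0.115 0.096]
ring [0.601 0.18  0.105]
ring2 [0.602 0.15  0.102]
knob [0.474 0.168 0.064]
housing [0.519 0.167 0.067]
yellow [ 0.627 -0.196  0.161]
blue [ 0.611 -0.188  0.087]
plate [ 0.599 -0.194  0.009]
bottle [ 0.777 -0.029  0.119]
bin [0.453 0.409 0.003]
reel [0.389 0.046 0.024]
midbridge [0.221 0.337 0.134]
bigbridge [ 0.4   -0.163  0.13 ]
yellow 145 [ 0.62687973 -0.19494457  0.15750073] [ 0.31953394 -0.25789409 -0.00079131] [0.68586406 0.10584025 1.17273285]
```

View pics/crop0.png

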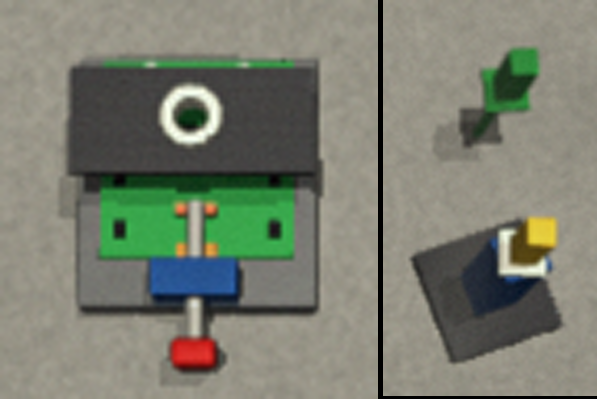

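The crops confirm both picks. The fixture at (281,168) has its ring top at 105 mm, and the two large ones have bridges at about 130 mm. The yellow handle sits in the blue tube. Next I move towards the fixture for a wrist view.

>>> {"name": "carry_out", "arguments": {"motion": [{"translation": [0.02,-0.035,0.02],"turn": [0,0,0.045]},{"translation": [0.025,-0.04,0.02],"turn": [0,0,0.045]},{"translation": [0.025,-0.04,0.01],"turn": [0,0,0.045]},{"translation": [0.025,-0.04,0],"turn": [0,0,0.045]},{"translation": [0.025,-0.04,0],"turn": [0,0,0.045]},{"translation": [0.025,-0.04,0],"turn": [0,0,0.045]},{"translation": [0.025,-0.04,0],"turn": [0,0,0.045]},{"translation": [0.025,-0.04,0],"turn": [0,0,0.045]},{"translation": [0.02,-0.03,0],"turn": [0,0,0.045]},{"translation": [0,0,0],"turn": [0,0,0.045]},{"translation": [0,0,0]}]}}

```text
invalid input at $.motion[0]: expected keys turn, translation, claw
```

Run:
```python
from h import *
s=st();print(np.round(s['qpos'],3))
S=snap('wrist','w1');print(np.round(S['view'],3).tolist(), np.round(-S['view'][:3,:3].T@S['view'][:3,3],3), S['K'][0,0])
```

```text
t 0.1 pos [0.253  0.5161 0.2389] F [ 0.1 -0.3  0.3] op 1.0014344691599069
[[-0.898  0.44  -0.   ]
 [ 0.44   0.898 -0.001]
 [-0.    -0.001 -1.   ]]
[-1.157  0.707 -0.028  1.485  0.022  0.951 -0.076]
[[0.44, 0.898, -0.001, -0.575], [0.852, -0.417, 0.316, -0.04], [0.284, -0.14, -0.949, 0.379], [0.0, 0.0, 0.0, 1.0]] [0.18  0.552 0.372] 324.9540207932441
```

View pics/w1.png

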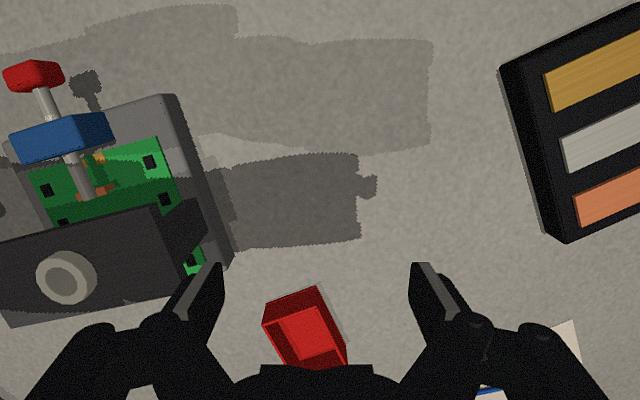

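>>> {"name": "carry_out", "arguments": {"motion": [{"translation": [0.02,-0.035,0.02],"turn": [0,0,0.045],"claw": 0.085},{"translation": [0.025,-0.04,0.02],"turn": [0,0,0.045],"claw": 0.085},{"translation": [0.025,-0.04,0.01],"turn": [0,0,0.045],"claw": 0.085},{"translation": [0.025,-0.04,0],"turn": [0,0,0.045],"claw": 0.085},{"translation": [0.025,-0.04,0],"turn": [0,0,0.045],"claw": 0.085},{"translation": [0.025,-0.04,0],"turn": [0,0,0.045],"claw": 0.085},{"translation": [0.025,-0.04,0],"turn": [0,0,0.045],"claw": 0.085},{"translation": [0.025,-0.04,0],"turn": [0,0,0.045],"claw": 0.085},{"translation": [0.02,-0.03,0],"turn": [0,0,0.045],"claw": 0.085},{"translation": [0,0,0],"turn": [0,0,0.045],"claw": 0.085},{"translation": [0,0,0],"turn": [0,0,0],"claw": 0.085}]}}

```text
time: 1.52
tool_pos: [0.4724, 0.1579, 0.2886]
orientation: [[-1.0, -0.009, -0.001], [-0.009, 1.0, -0.004], [0.001, -0.004, -1.0]]
force: [-0.2, 0.6, 0.8]
opening: 0.995
```

Run:
```python
from h import *
s=st();print(np.round(s['qpos'],3))
S=snap('wrist','w1')
```

```text
t 1.525 pos [0.4724 0.1579 0.2886] F [-0.2  0.6  0.8] op 0.9946795907823178
[[-1.    -0.009 -0.001]
 [-0.009  1.    -0.004]
 [ 0.001 -0.004 -1.   ]]
[-0.272  0.536 -0.202  1.671  0.13   0.951  1.057]
```

View pics/w1.png

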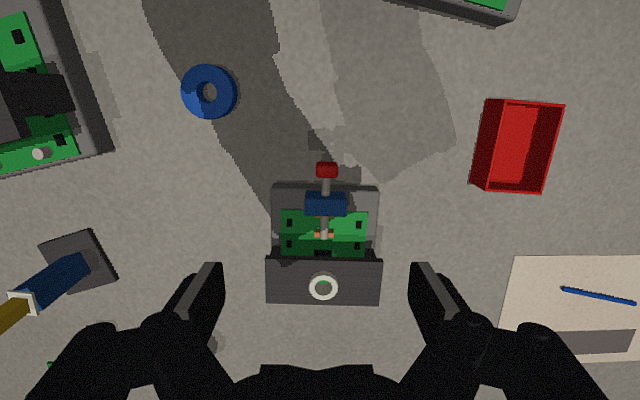

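Wrist view: knob at (327,170), housing at (326,204), ring at (323,287). The reel, bin, rest and large fixture stand apart from it. Next I measure the fixture pose.

```bash
cat >> h.py <<'E'
def mask(S,lo,hi,box):
    hsv=cv2.cvtColor(S['im'],cv2.COLOR_RGB2HSV); m=cv2.inRange(hsv,lo,hi)
    k=np.zeros_like(m);k[box[2]:box[3],box[0]:box[1]]=255
    return cv2.bitwise_and(m,k)
E
python3 - <<'E'
from h import *
for tag,rb,wb,bb in (('w1',(305,345,155,182),(303,345,268,305),(262,385,250,310)),('top0',(270,292,200,216),(270,292,142,162),(245,316,136,172))):
    S=load(tag);C=cloud(S)
    # ring: outer contour at z=.105
    m=mask(S,(0,0,130),(180,60,255),wb)
    cs,_=cv2.findContours(m,cv2.RETR_EXTERNAL,cv2.CHAIN_APPROX_NONE);c=max(cs,key=cv2.contourArea)[:,0,:]
    P=onplane(S,c,0.105);(x,y),r=cv2.minEnclosingCircle((P[:,:2]*1000).astype(np.float32));
    A=np.c_[2*P[:,:2],np.ones(len(P))];q=np.linalg.lstsq(A,(P[:,:2]**2).sum(1),rcond=None)[0]
    print(tag,'ring',x,y,r,'lsq',q[:2]*1000,np.sqrt(q[2]+q[0]**2+q[1]**2)*1000)
    m=mask(S,(0,120,60),(8,255,255),rb)|mask(S,(172,120,60),(180,255,255),rb)
    Z=C[:,:,2];P=C[(m>0)&(Z>0.055)&(Z<.07)]
    print(' knob top n',len(P),P.mean(0),P.min(0),P.max(0))
    m=((Z>0.085)&(Z<0.102));k=np.zeros_like(m);k[bb[2]:bb[3],bb[0]:bb[1]]=1;m&=k>0
    P=C[m]; print(' bridge',len(P),np.median(P,0),cv2.minAreaRect((P[:,:2]*1000).astype(np.float32)))
    m=mask(S,(105,120,40),(125,255,255),(rb[0]-10,rb[1]+10,rb[2]-20,rb[3]+45));P=C[(m>0)&(Z>.058)&(Z<.075)]
    print(' housing',len(P),P.mean(0),cv2.minAreaRect((P[:,:2]*1000).astype(np.float32)))
E
```

```text
w1 ring 600.7229614257812 166.59373474121094 16.650489807128906 lsq [600.78761918 166.63965225] 15.93933774092407
 knob top n 301 [0.47536768 0.16933545 0.06069968] [0.46797004 0.15735772 0.05528934] [0.48436503 0.18143967 0.06326482]
 bridge 5168 [0.59659271 0.1663257  0.09368721] ((602.01025390625, 166.69537353515625), (135.82066345214844, 62.51668930053711), 88.80924224853516)
 housing 683 [0.51741744 0.16846373 0.0643291 ] ((518.3002319335938, 168.70599365234375), (48.24038314819336, 22.309879302978516), 88.77084350585938)
top0 ring 601.3143920898438 166.04067993164062 17.042964935302734 lsq [601.57015824 166.15186599] 16.222352595825743
 knob top n 70 [0.47525768 0.1680867  0.06262589] [0.46778166 0.15584134 0.05525018] [0.4847719  0.17950354 0.06655954]
 bridge 1385 [0.59915223 0.16628485 0.09579457] ((600.8057861328125, 166.50222778320312), (135.06222534179688, 60.49882888793945), 88.79173278808594)
 housing 188 [0.51685016 0.16698527 0.06652287] ((517.8115844726562, 166.8663330078125), (47.385746002197266, 22.38506317138672), 89.09648132324219)
```

>>> {"name": "carry_out", "arguments": {"motion": [{"translation": [0.0035,0.011,-0.04],"turn": [0,0,-0.03],"claw": 0.085},{"translation": [0,0,-0.045],"turn": [0,0,0],"claw": 0.07},{"translation": [0,0,-0.045],"turn": [0,0,0],"claw": 0.06},{"translation": [0,0,-0.04],"turn": [0,0,0],"claw": 0.06},{"translation": [0,0,-0.02],"turn": [0,0,0],"claw": 0.06},{"translation": [0,0,0],"turn": [0,0,0],"claw": 0.06}]}}

```text
time: 2.33
tool_pos: [0.4747, 0.172, 0.0936]
orientation: [[-1.0, 0.025, 0.001], [0.025, 1.0, -0.003], [-0.001, -0.003, -1.0]]
force: [-0.9, -0.7, 1.4]
opening: 0.701
```

Run:
```python
from h import *
s=st()
S=snap('wrist','w2');C=cloud(S);Z=C[:,:,2]
m=mask(S,(0,120,60),(8,255,255),(200,440,0,400))|mask(S,(172,120,60),(180,255,255),(200,440,0,400))
P=C[(m>0)&(Z>0.055)&(Z<.07)];print(len(P),P.mean(0),P.min(0),P.max(0))
print(np.percentile(P,[1,99],axis=0))
```

```text
t 2.325 pos [0.4747 0.172  0.0936] F [-0.9 -0.7  1.4] op 0.7009123004141398
[[-1.     0.025  0.001]
 [ 0.025  1.    -0.003]
 [-0.001 -0.003 -1.   ]]
1181 [0.47465676 0.16955762 0.06063618] [0.46782213 0.15653147 0.05500466] [0.48399382 0.18205966 0.06337189]
[[0.46841351 0.15697583 0.0554668 ]
 [0.4831533  0.18190814 0.06283647]]
```

View pics/w2.png

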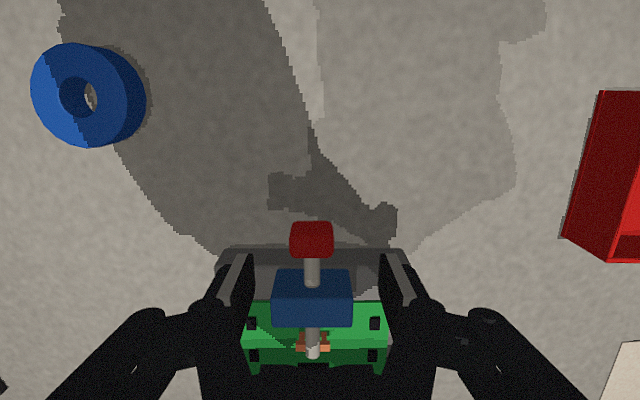

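Wrist view: the knob is at (312,239) between the jaws, centred within about 2.5 mm in y. Next I lower and close on it.

>>> {"name": "carry_out", "arguments": {"motion": [{"translation": [0.001,-0.0025,-0.02],"turn": [0,0,0],"claw": 0.06},{"translation": [0,0,-0.02],"turn": [0,0,0],"claw": 0.06},{"translation": [0,0,-0.013],"turn": [0,0,0],"claw": 0.06},{"translation": [0,0,0],"turn": [0,0,0],"claw": 0.06},{"translation": [0,0,0],"turn": [0,0,0],"claw": 0.03},{"translation": [0,0,0],"turn": [0,0,0],"claw": 0.024},{"translation": [0,0,0],"turn": [0,0,0],"claw": 0.02},{"translation": [0,0,0],"turn": [0,0,0],"claw": 0.02}], "force": 40}}

```text
time: 3.38
tool_pos: [0.4783, 0.1689, 0.046]
orientation: [[-1.0, 0.028, 0.009], [0.028, 1.0, -0.004], [-0.009, -0.003, -1.0]]
force: [0.2, 0.9, -14.0]
opening: 0.3
```

Run:
```python
from h import *
s=st();print(s['torque'])
S=snap('wrist','w3');S=snap('side','s3');cv2.imwrite('pics/s3c.png',cv2.resize(S['im'][120:260,240:400],None,fx=4,fy=4)[:,:,::-1])
```

```text
t 3.375 pos [0.4783 0.1689 0.046 ] F [  0.2   0.9 -14. ] op 0.2998857546209986
[[-1.     0.028  0.009]
 [ 0.028  1.    -0.004]
 [-0.009 -0.003 -1.   ]]
[ 0.15582958 -0.20185562  0.11509873]
```

View pics/w3.png

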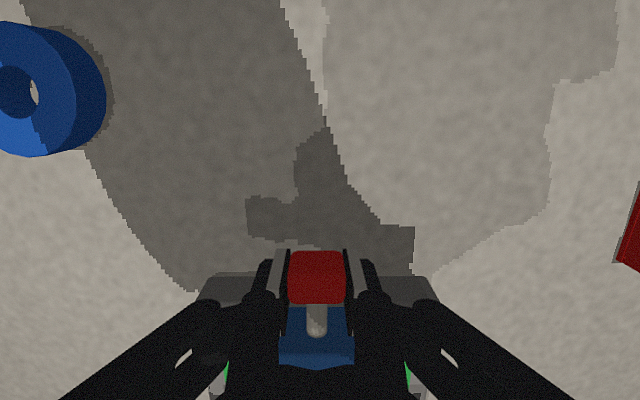

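View pics/s3c.png

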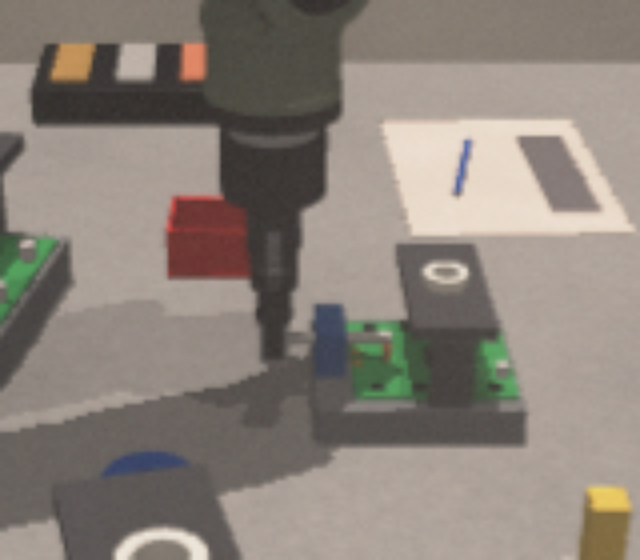

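The knob sits squarely between the pads at (317,277). Now I pull it out along -x in small steps.

>>> {"name": "carry_out", "arguments": {"motion": [{"translation": [-0.005,0.0001,-0.002],"turn": [0,0,0],"claw": 0.02},{"translation": [-0.006,0.0001,-0.001],"turn": [0,0,0],"claw": 0.02},{"translation": [-0.006,0.0001,0],"turn": [0,0,0],"claw": 0.02},{"translation": [-0.006,0.0001,0],"turn": [0,0,0],"claw": 0.02}]}}

```text
time: 3.98
tool_pos: [0.4576, 0.1694, 0.0459]
orientation: [[-0.999, 0.03, 0.017], [0.03, 1.0, -0.002], [-0.017, -0.001, -1.0]]
force: [-3.2, 0.8, -7.5]
opening: 0.297
```

>>> {"name": "carry_out", "arguments": {"motion": [{"translation": [-0.004,0.0001,0],"turn": [0,0,0],"claw": 0.02},{"translation": [-0.003,0.0001,0],"turn": [0,0,0],"claw": 0.02},{"translation": [-0.002,0.0001,0],"turn": [0,0,0],"claw": 0.02}]}}

```text
time: 4.35
tool_pos: [0.4536, 0.1695, 0.0461]
orientation: [[-0.999, 0.032, 0.028], [0.032, 0.999, 0.0], [-0.028, 0.001, -1.0]]
force: [14.0, -3.1, -14.9]
opening: 0.298
```

Run:
```python
from h import *
S=snap('top','t4');C=cloud(S);Z=C[:,:,2]
cv2.imwrite('pics/t4c.png',cv2.resize(S['im'][125:235,220:340],None,fx=5,fy=5)[:,:,::-1])
S=snap('side','s4');cv2.imwrite('pics/s4c.png',cv2.resize(S['im'][160:240,270:380],None,fx=6,fy=6)[:,:,::-1])
S=snap('wrist','w4');C=cloud(S);Z=C[:,:,2]
m=mask(S,(0,120,40),(8,255,255),(250,380,200,400))|mask(S,(172,120,40),(180,255,255),(250,380,200,400))
P=C[(m>0)&(Z>0.055)&(Z<.07)];print(len(P),np.percentile(P,[1,50,99],axis=0))
S=load('w3');C=cloud(S);Z=C[:,:,2]
m=mask(S,(0,120,40),(8,255,255),(250,380,200,400))|mask(S,(172,120,40),(180,255,255),(250,380,200,400))
P=C[(m>0)&(Z>0.055)&(Z<.07)];print(len(P),np.percentile(P,[1,50,99],axis=0))
```

```text
2056 [[0.4436438  0.15767546 0.05529024]
 [0.44885704 0.16999722 0.06109628]
 [0.458616   0.18230302 0.06278522]]
2086 [[0.46824228 0.15708322 0.05531668]
 [0.47367985 0.16940567 0.06109135]
 [0.48337236 0.18169526 0.06282666]]
```

View pics/s4c.png

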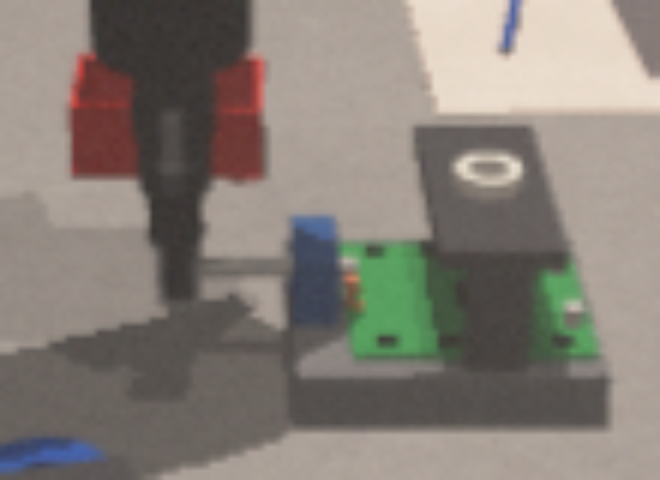

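View pics/w4.png

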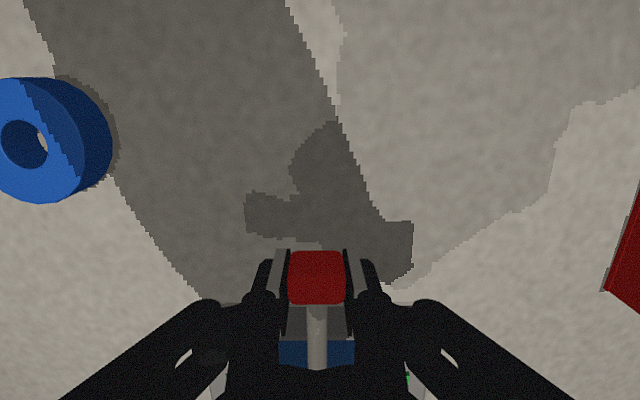

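The knob is 24.8 mm out, and the 14 N reading is the end-stop. The stem is visible between the knob and the housing. Now I push it home.

>>> {"name": "carry_out", "arguments": {"motion": [{"translation": [0.005,-0.0001,0],"turn": [0,0.01,0],"claw": 0.02},{"translation": [0.006,-0.0001,0],"turn": [0,0.01,0],"claw": 0.02},{"translation": [0.006,-0.0001,0],"turn": [0,0.005,0],"claw": 0.02},{"translation": [0.006,-0.0001,0],"turn": [0,0,0],"claw": 0.02},{"translation": [0.004,-0.0001,0],"turn": [0,0,0],"claw": 0.02},{"translation": [0.003,-0.0001,0],"turn": [0,0,0],"claw": 0.02}]}}

```text
time: 5.25
tool_pos: [0.4789, 0.1689, 0.0459]
orientation: [[-1.0, 0.029, -0.011], [0.029, 1.0, -0.003], [0.011, -0.003, -1.0]]
force: [-23.0, 1.3, 13.6]
opening: 0.295
```

Run:
```python
from h import *
S=snap('wrist','w5');C=cloud(S);Z=C[:,:,2]
m=mask(S,(0,120,40),(8,255,255),(250,380,200,400))|mask(S,(172,120,40),(180,255,255),(250,380,200,400))
P=C[(m>0)&(Z>0.055)&(Z<.07)];print(len(P),np.percentile(P,[1,50,99],axis=0))
```

```text
2097 [[0.46880052 0.15705204 0.0553977 ]
 [0.47437219 0.16945436 0.06110422]
 [0.4840478  0.18167328 0.06283032]]
```

The knob is back home, stopped against 23 N. I'll release, lift, and check.

>>> {"name": "carry_out", "arguments": {"motion": [{"translation": [-0.001,0,0],"turn": [0,0,0],"claw": 0.05},{"translation": [0,0,0],"turn": [0,0,0],"claw": 0.06},{"translation": [0,0,0],"turn": [0,0,0],"claw": 0.06},{"translation": [0,0,0.02],"turn": [0,0,0],"claw": 0.06},{"translation": [0,0,0.04],"turn": [0,0,0],"claw": 0.06},{"translation": [0,0,0.05],"turn": [0,0,0],"claw": 0.085},{"translation": [0.0,-0.03,0.05],"turn": [0,0,0],"claw": 0.085},{"translation": [0.0,-0.05,0.05],"turn": [0,0,0],"claw": 0.085},{"translation": [0.0,-0.05,0.05],"turn": [0,0,0],"claw": 0.085},{"translation": [0.0,-0.05,0.02],"turn": [0,0,0],"claw": 0.085},{"translation": [0.0,-0.05,0.0],"turn": [0,0,0],"claw": 0.085},{"translation": [0.0,-0.05,0.0],"turn": [0,0,0],"claw": 0.085}]}}

```text
time: 6.8
tool_pos: [0.4779, -0.1034, 0.3231]
orientation: [[-1.0, 0.023, -0.004], [0.023, 1.0, -0.003], [0.004, -0.003, -1.0]]
force: [0.6, 0.2, -0.2]
opening: 0.998
```

Run:
```python
from h import *
st()
S=snap('top','t6');C=cloud(S);Z=C[:,:,2]
cv2.imwrite('pics/t6c.png',cv2.resize(S['im'][110:235,220:340],None,fx=4,fy=4)[:,:,::-1])
b=(270,292,200,222);m=mask(S,(0,120,60),(8,255,255),b)|mask(S,(172,120,60),(180,255,255),b)
P=C[(m>0)&(Z>0.055)&(Z<.07)];print(len(P),P.mean(0),P.min(0),P.max(0))
snap('wrist','w6')
```

```text
t 6.8 pos [ 0.4779 -0.1034  0.3231] F [ 0.6  0.2 -0.2] op 0.9981111635901657
[[-1.     0.023 -0.004]
 [ 0.023  1.    -0.003]
 [ 0.004 -0.003 -1.   ]]
72 [0.4761405  0.16804949 0.062914  ] [0.4689418  0.15581803 0.05726756] [0.48426304 0.17957795 0.06882455]
```

View pics/t6.png

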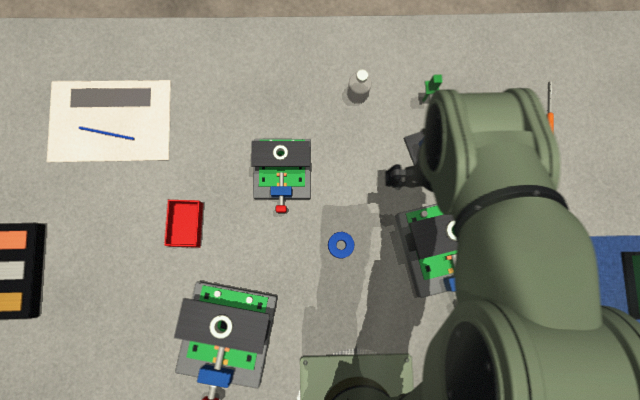

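View pics/w6.png

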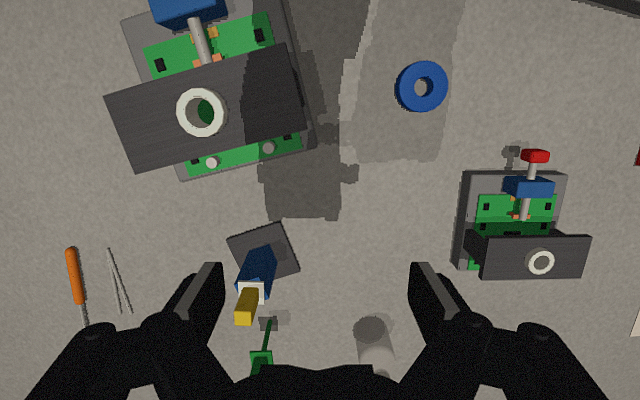

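The knob is home (x = 0.476, the same as at the start) and the bystanders are undisturbed. In the wrist view the yellow handle is at (246,306) and the green decoy at (261,362). Next I measure the handle.

Run:
```python
from h import *
S=load('w6');C=cloud(S);Z=C[:,:,2]
b=(225,270,280,330);m=mask(S,(18,110,40),(36,255,255),b)
cs,_=cv2.findContours(m,cv2.RETR_EXTERNAL,cv2.CHAIN_APPROX_NONE)
ok=(m>0)&(Z>0.152)&(Z<.168);P=C[ok];print('handle top',len(P),P.mean(0),cv2.minAreaRect((P[:,:2]*1000).astype(np.float32)),P[:,2].mean())
b=(230,275,270,310);m=mask(S,(0,0,140),(180,60,255),b);ok=(m>0)&(Z>.1)&(Z<.118);P=C[ok];print('flange',len(P),P.mean(0),cv2.minAreaRect((P[:,:2]*1000).astype(np.float32)))
k=np.zeros_like(Z,bool);k[215:290,220:305]=1;ok=k&(Z>.005)&(Z<.016);P=C[ok];print('plate',len(P),cv2.minAreaRect((P[:,:2]*1000).astype(np.float32)))
b=(245,285,345,372);m=mask(S,(40,110,40),(85,255,255),b);P=C[m>0];print('green',np.percentile(P,[2,50,98],axis=0))
cv2.imwrite('pics/w6c.png',cv2.resize(S['im'][215:345,205:305],None,fx=4.5,fy=4.5,interpolation=cv2.INTER_CUBIC)[:,:,::-1])
S=load('top0');C=cloud(S);Z=C[:,:,2]
m=mask(S,(18,110,40),(36,255,255),(425,460,115,150));P=C[(m>0)&(Z>.15)&(Z<.17)];print('top handle',len(P),P.mean(0),cv2.minAreaRect((P[:,:2]*1000).astype(np.float32)))
```

```text
handle top 298 [ 0.62948476 -0.19750418  0.15697401] ((630.90673828125, -197.9678955078125), (19.645673751831055, 20.198097229003906), 87.69573211669922) 0.15697400621746843
flange 247 [ 0.62589649 -0.19467442  0.10775952] ((630.9635620117188, -198.5492706298828), (32.06943893432617, 33.158241271972656), 85.1506118774414)
plate 1997 ((630.93310546875, -198.087890625), (90.3612289428711, 90.97813415527344), 17.942163467407227)
green [[ 0.46739934 -0.2143619   0.0626659 ]
 [ 0.75035491 -0.19925618  0.08915995]
 [ 0.76468136 -0.12354964  0.38616097]]
top handle 91 [ 0.62892858 -0.19635091  0.1588841 ] ((629.1165771484375, -196.7495880126953), (19.251384735107422, 20.27607536315918), 86.86409759521484)
```

View pics/w6c.png

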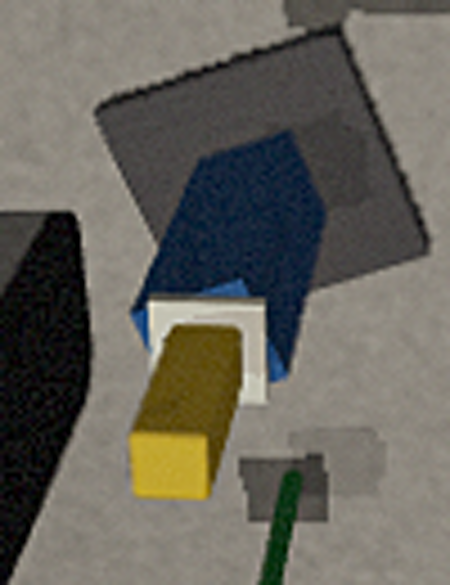

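>>> {"name": "carry_out", "arguments": {"motion": [{"translation": [0.03,-0.019,0],"turn": [0,0,-0.02],"claw": 0.085},{"translation": [0.04,-0.025,-0.02],"turn": [0,0,-0.015],"claw": 0.085},{"translation": [0.04,-0.025,-0.03],"turn": [0,0,0],"claw": 0.085},{"translation": [0.03,-0.018,-0.03],"turn": [0,0,0],"claw": 0.085},{"translation": [0.014,-0.008,-0.02],"turn": [0,0,0],"claw": 0.085},{"translation": [0,0,0],"turn": [0,0,0],"claw": 0.085}]}}

```text
time: 7.65
tool_pos: [0.636, -0.205, 0.2195]
orientation: [[-0.998, 0.067, -0.003], [0.067, 0.998, -0.005], [0.003, -0.005, -1.0]]
force: [0.0, 0.5, 0.4]
opening: 0.992
```

Run:
```python
from h import *
st()
S=snap('wrist','w7');C=cloud(S);Z=C[:,:,2]
m=mask(S,(18,110,40),(36,255,255),(220,420,150,400))
ok=(m>0)&(Z>0.153)&(Z<.168);P=C[ok];print('handle top',len(P),P.mean(0),cv2.minAreaRect((P[:,:2]*1000).astype(np.float32)))
```

```text
t 7.65 pos [ 0.636  -0.205   0.2195] F [0.  0.5 0.4] op 0.9920126971108166
[[-0.998  0.067 -0.003]
 [ 0.067  0.998 -0.005]
 [ 0.003 -0.005 -1.   ]]
handle top 899 [ 0.62984034 -0.19805882  0.1573736 ] ((630.5029296875, -198.20362854003906), (19.514904022216797, 19.72496223449707), 87.09150695800781)
```

View pics/w7.png

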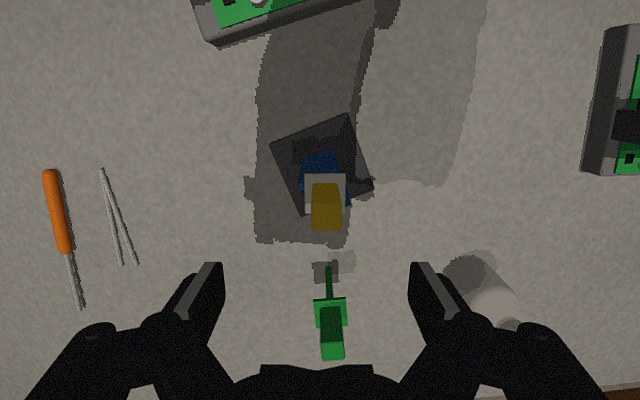

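>>> {"name": "carry_out", "arguments": {"motion": [{"translation": [-0.006,0.007,-0.01],"turn": [0.005,-0.003,0.016],"claw": 0.085},{"translation": [0,0,-0.03],"turn": [0,0,0],"claw": 0.07},{"translation": [0,0,-0.03],"turn": [0,0,0],"claw": 0.06},{"translation": [0,0,-0.02],"turn": [0,0,0],"claw": 0.05},{"translation": [0,0,0],"turn": [0,0,0],"claw": 0.05}]}}

```text
time: 8.32
tool_pos: [0.63, -0.1956, 0.1365]
orientation: [[-0.999, 0.049, 0.01], [0.049, 0.999, -0.002], [-0.01, -0.001, -1.0]]
force: [-0.1, 0.4, 0.6]
opening: 0.589
```

Run:
```python
from h import *
st()
S=snap('wrist','w8');C=cloud(S);Z=C[:,:,2]
m=mask(S,(18,110,40),(36,255,255),(220,420,150,400))
ok=(m>0)&(Z>0.153)&(Z<.168);P=C[ok];print('handle top',len(P),P.mean(0),cv2.minAreaRect((P[:,:2]*1000).astype(np.float32)))
```

```text
t 8.325 pos [ 0.63   -0.1956  0.1365] F [-0.1  0.4  0.6] op 0.5885174878496217
[[-0.999  0.049  0.01 ]
 [ 0.049  0.999 -0.002]
 [-0.01  -0.001 -1.   ]]
handle top 2109 [ 0.62929187 -0.19818947  0.15733033] ((630.9349975585938, -198.33738708496094), (19.800329208374023, 20.896047592163086), 87.06112670898438)
```

View pics/w8.png

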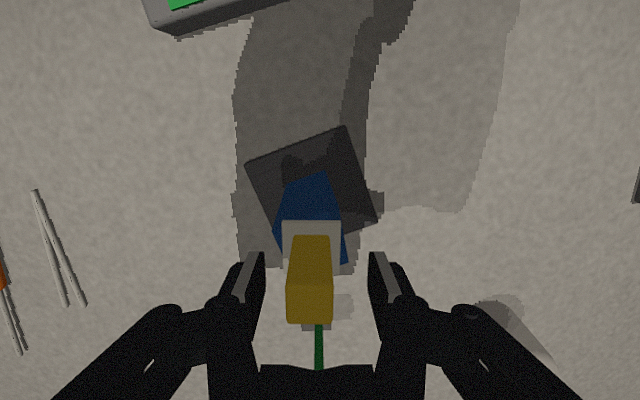

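>>> {"name": "carry_out", "arguments": {"motion": [{"translation": [0.0003,-0.0027,-0.006],"turn": [0.002,0.01,0],"claw": 0.05},{"translation": [0,0,-0.005],"turn": [0,0,0],"claw": 0.05},{"translation": [0,0,0],"turn": [0,0,0],"claw": 0.04},{"translation": [0,0,0],"turn": [0,0,0],"claw": 0.03}]}}

```text
time: 8.88
tool_pos: [0.6317, -0.1988, 0.129]
orientation: [[-0.999, 0.049, 0.005], [0.049, 0.999, -0.001], [-0.005, -0.001, -1.0]]
force: [0.7, -0.2, -0.1]
opening: 0.353
```

>>> {"name": "carry_out", "arguments": {"motion": [{"translation": [-0.001,0.0005,-0.003],"turn": [0.001,0.005,0],"claw": 0.03},{"translation": [0,0,0],"turn": [0,0,0],"claw": 0.022},{"translation": [0,0,0],"turn": [0,0,0],"claw": 0.014},{"translation": [0,0,0],"turn": [0,0,0],"claw": 0.014},{"translation": [0,0,0],"turn": [0,0,0],"claw": 0.014}], "force": 40}}

```text
time: 9.5
tool_pos: [0.6308, -0.1982, 0.1261]
orientation: [[-0.999, 0.049, -0.0], [0.049, 0.999, -0.0], [0.0, -0.0, -1.0]]
force: [-0.5, -0.1, -0.5]
opening: 0.228
```

Run:
```python
from h import *
s=st();print(np.round(s['joint_vel'],3))
S=snap('wrist','w9');C=cloud(S);Z=C[:,:,2]
m=mask(S,(18,110,40),(36,255,255),(220,420,150,400))
ok=(m>0)&(Z>0.150)&(Z<.170);P=C[ok];print('handle top',len(P),P.mean(0),cv2.minAreaRect((P[:,:2]*1000).astype(np.float32)))
```

```text
t 9.5 pos [ 0.6308 -0.1982  0.1261] F [-0.5 -0.1 -0.5] op 0.22767495176610064
[[-0.999  0.049 -0.   ]
 [ 0.049  0.999 -0.   ]
 [ 0.    -0.    -1.   ]]
[ 0.002  0.001 -0.001 -0.002  0.001 -0.001  0.   ]
handle top 2731 [ 0.62866417 -0.19779985  0.15675612] ((631.0353393554688, -197.8423614501953), (20.719318389892578, 20.873905181884766), 86.83061218261719)
```

View pics/w9.png

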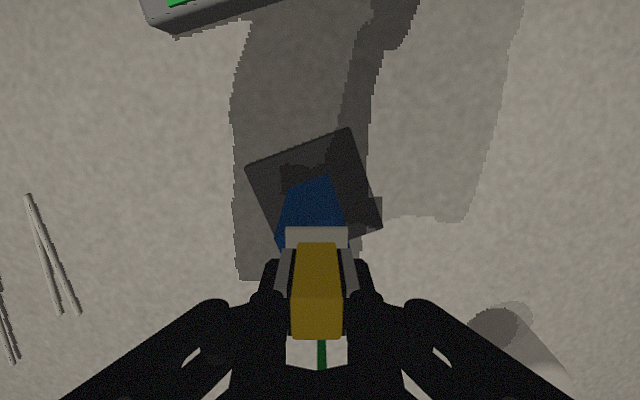

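The handle is gripped at 19.4 mm opening and upright. I lift in stages.

>>> {"name": "carry_out", "arguments": {"motion": [{"translation": [0,0,0.01],"turn": [0,0,0],"claw": 0.014},{"translation": [0,0,0.015],"turn": [0,0,0],"claw": 0.014},{"translation": [0,0,0.015],"turn": [0,0,0],"claw": 0.014}]}}

```text
time: 9.93
tool_pos: [0.6305, -0.1982, 0.1682]
orientation: [[-0.999, 0.049, -0.001], [0.049, 0.999, 0.0], [0.001, -0.0, -1.0]]
force: [-0.5, -0.1, -1.0]
opening: 0.224
```

>>> {"name": "carry_out", "arguments": {"motion": [{"translation": [0,0,0.02],"turn": [0,0,0],"claw": 0.014},{"translation": [0,0,0.02],"turn": [0,0,0],"claw": 0.014},{"translation": [0,0,0.02],"turn": [0,0,0],"claw": 0.014},{"translation": [0,0,0.02],"turn": [0,0,0],"claw": 0.014},{"translation": [0,0,0],"turn": [0,0,0],"claw": 0.014}]}}

```text
time: 10.55
tool_pos: [0.6309, -0.1982, 0.2573]
orientation: [[-0.999, 0.049, 0.004], [0.049, 0.999, -0.001], [-0.004, -0.001, -1.0]]
force: [-0.0, -1.1, -0.4]
opening: 0.23
```

Run:
```python
from h import *
s=st();print(np.round(s['qpos'],3))
S=snap('side','s10');cv2.imwrite('pics/s10c.png',cv2.resize(S['im'][140:330,300:500],None,fx=3,fy=3,interpolation=cv2.INTER_CUBIC)[:,:,::-1])
S=snap('wrist','w10')
```

```text
t 10.55 pos [ 0.6309 -0.1982  0.2573] F [-0.  -1.1 -0.4] op 0.229584124915601
[[-0.999  0.049  0.004]
 [ 0.049  0.999 -0.001]
 [-0.004 -0.001 -1.   ]]
[ 0.338  0.843 -0.211  1.088  0.168  1.222  1.661]
```

View pics/s10c.png

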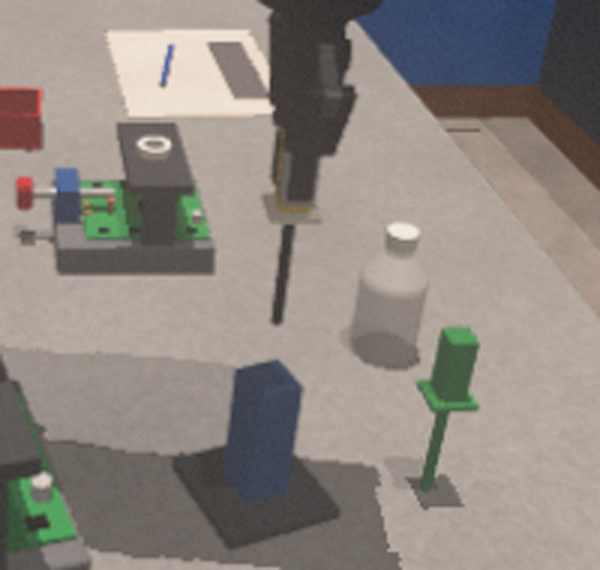

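View pics/w10.png

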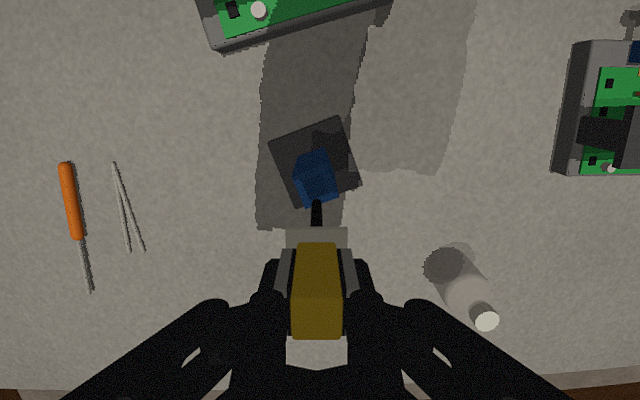

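The probe is clear of the rest and looks upright. The rod tip is at about (316,203) in the wrist image. I check the tip's position relative to the tool.

Run:
```python
from h import *
s=ctrl.sense();R=np.array(s['orientation']);p=np.array(s['tool_pos'])
for t in ('w10','s10'):
    S=load(t)
    for d in (0.0,.022,.106):
        print(t,d,np.round(proj(S,p+R@[0,0,d]),1))
S=load('w10');cv2.imwrite('pics/w10c.png',cv2.resize(S['im'][185:245,270:360],None,fx=8,fy=8,interpolation=cv2.INTER_CUBIC)[:,:,::-1])
S=load('s10');cv2.imwrite('pics/s10d.png',cv2.resize(S['im'][180:255,370:420],None,fx=8,fy=8,interpolation=cv2.INTER_CUBIC)[:,:,::-1])
C=cloud(load('w10'));print(np.round(C[196:230:3,316],4).tolist())
```

```text
w10 0.0 [[315.4 273.4]]
w10 0.022 [[315.5 251.6]]
w10 0.106 [[315.6 201.3]]
s10 0.0 [[396.8 200.8]]
s10 0.022 [[395.5 211. ]]
s10 0.106 [[390.8 247.3]]
[[0.6425, -0.1985, 0.0991], [0.6277, -0.1977, 0.1526], [0.6276, -0.1977, 0.1598], [0.6273, -0.1977, 0.1674], [0.6275, -0.1977, 0.1732], [0.6275, -0.1977, 0.1793], [0.6273, -0.1977, 0.1855], [0.6273, -0.1977, 0.1911], [0.6279, -0.1977, 0.1947], [0.6273, -0.1977, 0.2011], [0.6155, -0.1971, 0.2336], [0.6151, -0.1971, 0.2382]]
```

View pics/w10c.png

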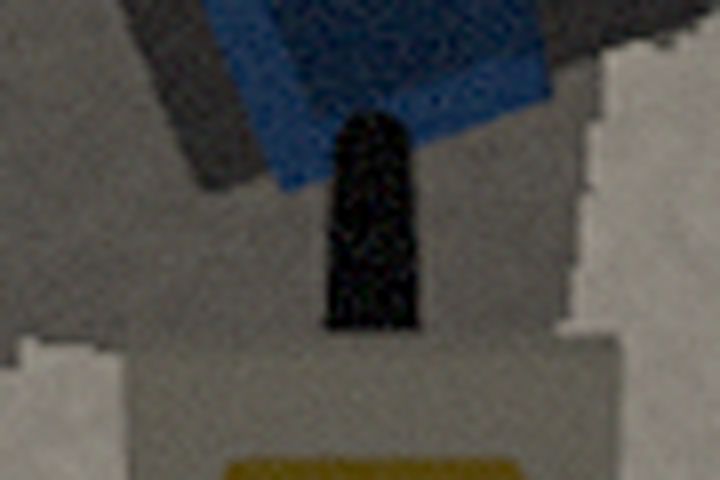

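View pics/s10d.png

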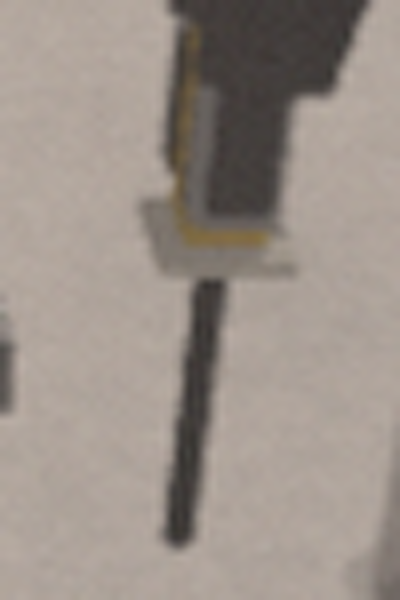

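The rod is vertical, and its axis is within about 0.5 mm of the tool axis. I carry it high over to the fixture.

>>> {"name": "carry_out", "arguments": {"motion": [{"translation": [-0.001,0.015,0.002],"turn": [0.001,0.004,0],"claw": 0.014},{"translation": [-0.002,0.03,0],"turn": [0,0,0],"claw": 0.014},{"translation": [-0.003,0.035,0],"turn": [0,0,0],"claw": 0.014},{"translation": [-0.003,0.035,0],"turn": [0,0,0],"claw": 0.014},{"translation": [-0.003,0.035,0],"turn": [0,0,0],"claw": 0.014},{"translation": [-0.003,0.035,0],"turn": [0,0,0],"claw": 0.014},{"translation": [-0.003,0.035,0],"turn": [0,0,0],"claw": 0.014},{"translation": [-0.003,0.035,0],"turn": [0,0,0],"claw": 0.014},{"translation": [-0.003,0.035,0],"turn": [0,0,0],"claw": 0.014},{"translation": [-0.003,0.03,0],"turn": [0,0,0],"claw": 0.014},{"translation": [-0.002,0.02,0],"turn": [0,0,0],"claw": 0.014},{"translation": [0,0,0],"turn": [0,0,0],"claw": 0.014}]}}

```text
time: 12.15
tool_pos: [0.5926, 0.1652, 0.2525]
orientation: [[-0.999, 0.041, -0.015], [0.041, 0.999, 0.005], [0.015, 0.004, -1.0]]
force: [0.1, -0.2, -0.1]
opening: 0.229
```

Run:
```python
from h import *
s=st();print(np.round(s['qpos'],3))
```

```text
t 12.15 pos [0.5926 0.1652 0.2525] F [ 0.1 -0.2 -0.1] op 0.22937767335056294
[[-0.999  0.041 -0.015]
 [ 0.041  0.999  0.005]
 [ 0.015  0.004 -1.   ]]
[-0.238  0.769 -0.18   1.283  0.128  1.113  1.103]
```

>>> {"name": "carry_out", "arguments": {"motion": [{"translation": [0.004,0.0005,0],"turn": [-0.005,-0.015,0],"claw": 0.014},{"translation": [0.004,0.0005,0],"turn": [0,0,0],"claw": 0.014},{"translation": [0,0,0],"turn": [0,0,0],"claw": 0.014},{"translation": [0,0,0],"turn": [0,0,0],"claw": 0.014}]}}

```text
time: 12.65
tool_pos: [0.6011, 0.1644, 0.2522]
orientation: [[-0.999, 0.044, 0.0], [0.044, 0.999, -0.002], [-0.0, -0.002, -1.0]]
force: [0.4, -0.2, -0.8]
opening: 0.229
```

```bash
cat > m.py <<'E'
from h import *
import sys
def meas(tag):
    s=st();R=np.array(s['orientation']);p=np.array(s['tool_pos'])
    S=snap('wrist','w'+tag);T=snap('top','t'+tag);D=snap('side','s'+tag)
    C=cloud(S);Z=C[:,:,2]
    tip=proj(S,p+R@[0,0,.106])[0];print('tip px wrist',tip)
    # rod points: near the tool axis, below flange
    L=(C-p)@R
    ok=(np.hypot(L[:,:,0],L[:,:,1])<.012)&(L[:,:,2]>.034)&(L[:,:,2]<.103)
    hs=cv2.cvtColor(S['im'],cv2.COLOR_RGB2HSV)[:,:,2]; ok&=hs<70
    P=C[ok];print('rod n',len(P))
    if len(P)>20:
        for a,b in ((.034,.05),(.05,.075),(.075,.103)):
            q=P[(L[ok][:,2]>a)&(L[ok][:,2]<b)]
            if len(q): print('  rod front',a,np.round(np.percentile(q[:,0],10),4),np.round((q[:,1].min()+q[:,1].max())/2,4),q[:,2].mean().round(3),len(q))
    c=np.array([.601,.1665,.105]);u,v=proj(S,c)[0];print('ring px',u,v)
    m=(np.abs(Z-.105)<.006)&(cv2.inRange(cv2.cvtColor(S['im'],cv2.COLOR_RGB2HSV),(0,0,90),(180,70,255))>0)&(np.hypot(C[:,:,0]-c[0],C[:,:,1]-c[1])<.02)
    m=m.astype(np.uint8)*255
    cs,_=cv2.findContours(m,cv2.RETR_EXTERNAL,cv2.CHAIN_APPROX_NONE)
    P=C[m>0];print('ring pts',len(P),P[:,:2].min(0) if len(P) else '',P[:,:2].max(0) if len(P) else '')
    return S,T,D
if __name__=='__main__':
    S,T,D=meas(sys.argv[1])
    u,v=proj(S,[.601,.1665,.105])[0]
E
python3 m.py 11
```

```text
t 12.65 pos [0.6011 0.1644 0.2522] F [ 0.4 -0.2 -0.8] op 0.2290825805881863
[[-0.999  0.044  0.   ]
 [ 0.044  0.999 -0.002]
 [-0.    -0.002 -1.   ]]
tip px wrist [315.57187075 202.0448125 ]
rod n 281
  rod front 0.05 0.5976 0.1649 0.189 145
  rod front 0.075 0.5977 0.1649 0.165 136
ring px 318.21804856665295 186.9556796329155
ring pts 599 [0.58481923 0.15067809] [0.61742246 0.18260311]
```

View pics/w11.png

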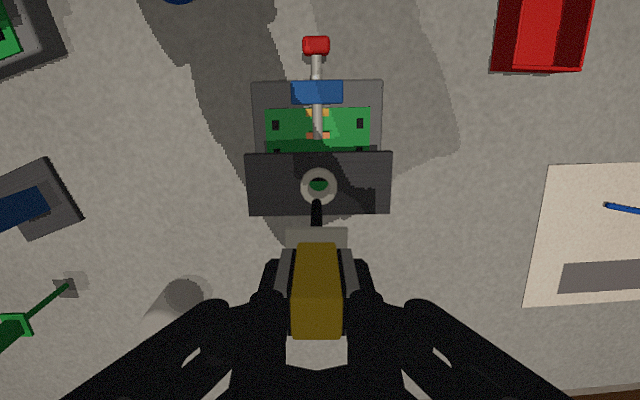

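View pics/s11.png

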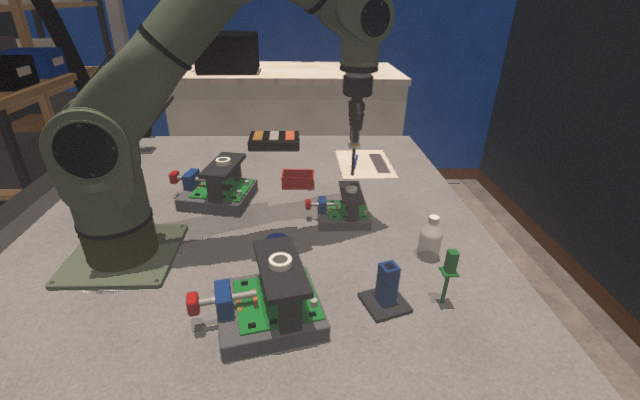

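View pics/t11.png

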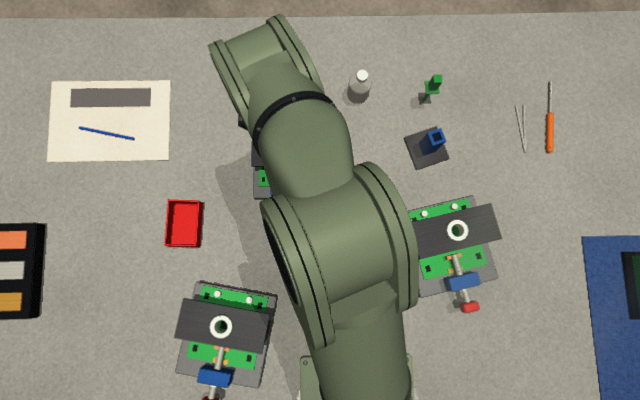

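The ring measures (0.6011, 0.1667) and the rod axis about (0.6015, 0.1649). I correct +1.8 mm in y and descend to just above the ring.

>>> {"name": "carry_out", "arguments": {"motion": [{"translation": [-0.0004,0.0018,-0.008],"turn": [0.002,0,0],"claw": 0.014},{"translation": [0,0,-0.008],"turn": [0,0,0],"claw": 0.014},{"translation": [0,0,-0.008],"turn": [0,0,0],"claw": 0.014},{"translation": [0,0,0],"turn": [0,0,0],"claw": 0.014},{"translation": [0,0,0],"turn": [0,0,0],"claw": 0.014}]}}

```text
time: 13.42
tool_pos: [0.6004, 0.1665, 0.226]
orientation: [[-0.999, 0.043, -0.0], [0.043, 0.999, 0.0], [0.0, 0.0, -1.0]]
force: [-0.3, 0.1, -0.7]
opening: 0.228
```

```bash
python3 m.py 12
python3 - <<'E'
from h import *
S=load('w12');o=cv2.resize(S['im'][150:235,265:375],None,fx=6,fy=6,interpolation=cv2.INTER_CUBIC)[:,:,::-1]
T=load('s12');o2=cv2.resize(T['im'][130:240,300:380],None,fx=5,fy=5,interpolation=cv2.INTER_CUBIC)[:,:,::-1]
cv2.imwrite('pics/w12c.png',o);cv2.imwrite('pics/s12c.png',o2)
E
```

```text
t 13.425 pos [0.6004 0.1665 0.226 ] F [-0.3  0.1 -0.7] op 0.22842544263968062
[[-0.999  0.043 -0.   ]
 [ 0.043  0.999  0.   ]
 [ 0.     0.    -1.   ]]
tip px wrist [315.5844832  202.04150577]
rod n 279
  rod front 0.05 0.5967 0.1672 0.162 150
  rod front 0.075 0.5969 0.167 0.138 129
ring px 315.63625259891546 196.9415032930753
ring pts 696 [0.58482978 0.15068747] [0.61730667 0.18254581]
```

View pics/w12c.png

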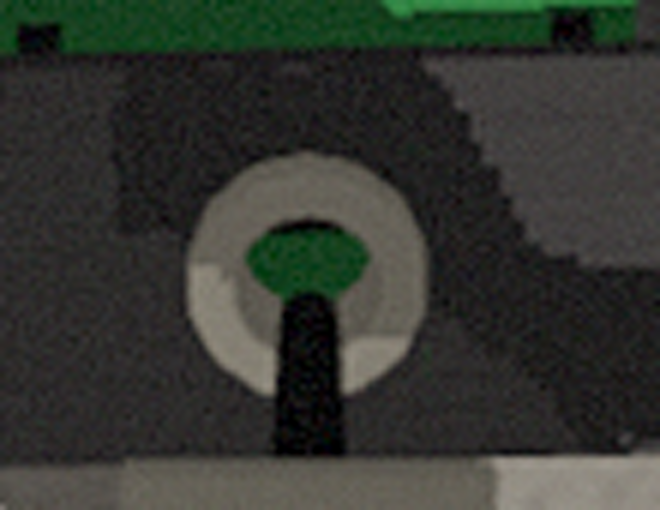

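View pics/s12c.png

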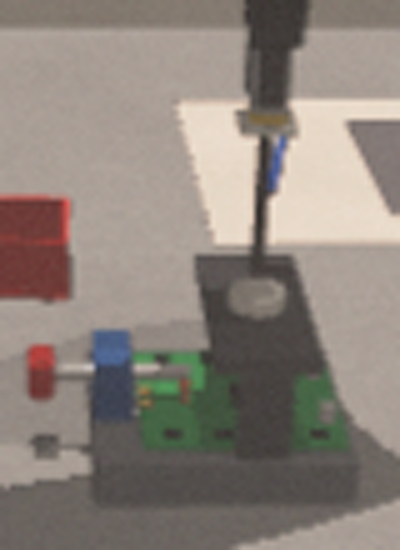

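Run:
```python
from h import *
S=load('w12');p=np.array([.6004,.1665,.226])
for d in (.103,.106,.109):
    for ax in (0,.0006): print(d,ax,np.round(proj(S,p+[ax-.004,.0004,-d])[0],2))
m=mask(S,(0,0,75),(180,60,255),(290,340,172,219))
cs,_=cv2.findContours(m,cv2.RETR_EXTERNAL,cv2.CHAIN_APPROX_NONE);c=max(cs,key=cv2.contourArea)[:,0,:].astype(float)
c=c[c[:,1]<212]
P=onplane(S,c,.105);A=np.c_[2*P[:,:2],np.ones(len(P))]
w=np.ones(len(P),bool)
for _ in range(5):
    q=np.linalg.lstsq(A[w],(P[w,:2]**2).sum(1),rcond=None)[0];r=np.sqrt(q[2]+q[0]**2+q[1]**2);e=np.hypot(P[:,0]-q[0],P[:,1]-q[1])-r;w=abs(e)<.0012
print(q[:2],r,w.sum(),len(w))
for d in np.linspace(0,2*np.pi,4,endpoint=False): print(np.round(proj(S,[.601+.017*np.cos(d),.1665+.017*np.sin(d),.105])[0],1))
# rod edge columns
g=S['im'][:,:,:].max(2)
for r in (200,205,210,215,220): print(r,g[r,305:326].tolist())
```

```text
0.103 0 [315.89 198.43]
0.103 0.0006 [315.92 199.17]
0.106 0 [315.88 197.22]
0.106 0.0006 [315.92 197.96]
0.109 0 [315.88 196.04]
0.109 0.0006 [315.92 196.77]
[0.60971168 0.16639834] 0.005510690791140283 22 155
[316.5 216.2]
[336.3 196.1]
[314.7 176.9]
[295.  197.8]
200 [85, 87, 93, 93, 98, 94, 86, 44, 13, 6, 14, 15, 22, 5, 19, 40, 79, 99, 93, 89, 94]
205 [130, 115, 96, 88, 94, 85, 59, 9, 15, 16, 18, 18, 5, 0, 0, 4, 57, 82, 95, 89, 93]
210 [131, 130, 132, 131, 138, 122, 55, 18, 15, 9, 2, 23, 15, 1, 22, 9, 45, 112, 144, 133, 131]
215 [34, 33, 62, 91, 113, 95, 18, 0, 25, 11, 10, 14, 4, 11, 6, 5, 31, 84, 91, 65, 56]
220 [47, 44, 44, 49, 47, 42, 0, 7, 0, 1, 29, 23, 10, 22, 20, 21, 18, 29, 49, 40, 50]
```

Rod and ring agree within about 1 mm in all measures, against a 6 mm radial clearance. I lower in short stages and check for drift.

>>> {"name": "carry_out", "arguments": {"motion": [{"translation": [0,-0.0004,-0.006],"turn": [0,0,0],"claw": 0.014},{"translation": [0,0,-0.006],"turn": [0,0,0],"claw": 0.014},{"translation": [0,0,-0.006],"turn": [0,0,0],"claw": 0.014},{"translation": [0,0,0],"turn": [0,0,0],"claw": 0.014}]}}

```text
time: 14.08
tool_pos: [0.6003, 0.166, 0.2067]
orientation: [[-0.999, 0.043, -0.0], [0.043, 0.999, 0.0], [0.0, 0.0, -1.0]]
force: [0.4, -0.5, -0.6]
opening: 0.228
```

>>> {"name": "carry_out", "arguments": {"motion": [{"translation": [0.0003,0.0001,-0.006],"turn": [0,0,0],"claw": 0.014},{"translation": [0,0,-0.006],"turn": [0,0,0],"claw": 0.014},{"translation": [0,0,-0.006],"turn": [0,0,0],"claw": 0.014},{"translation": [0,0,0],"turn": [0,0,0],"claw": 0.014}]}}

```text
time: 14.58
tool_pos: [0.6006, 0.1661, 0.1874]
orientation: [[-0.999, 0.043, -0.0], [0.043, 0.999, 0.0], [0.0, 0.0, -1.0]]
force: [-0.2, 0.6, 0.4]
opening: 0.228
```

```bash
python3 m.py 13
python3 - <<'E'
from h import *
S=load('w13');o=cv2.resize(S['im'][165:245,265:375],None,fx=6,fy=6,interpolation=cv2.INTER_CUBIC)[:,:,::-1]
T=load('s13');o2=cv2.resize(T['im'][130:240,300:380],None,fx=5,fy=5,interpolation=cv2.INTER_CUBIC)[:,:,::-1]
cv2.imwrite('pics/w13c.png',o);cv2.imwrite('pics/s13c.png',o2)
E
```

```text
t 14.575 pos [0.6006 0.1661 0.1874] F [-0.2  0.6  0.4] op 0.22815818475867988
[[-0.999  0.043 -0.   ]
 [ 0.043  0.999  0.   ]
 [ 0.     0.    -1.   ]]
tip px wrist [315.57650268 202.05535048]
rod n 268
  rod front 0.05 0.597 0.1667 0.124 141
  rod front 0.075 0.5971 0.1662 0.1 127
ring px 316.10227878240687 213.33073034666486
ring pts 868 [0.58482868 0.15032838] [0.61175815 0.18292917]
```

View pics/w13c.png

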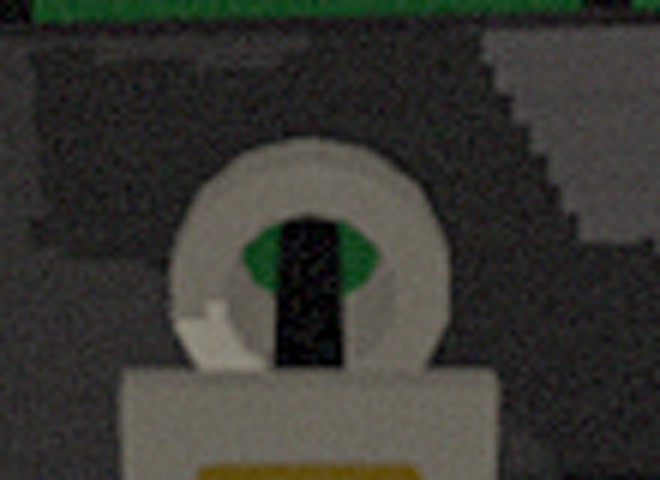

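View pics/s13c.png

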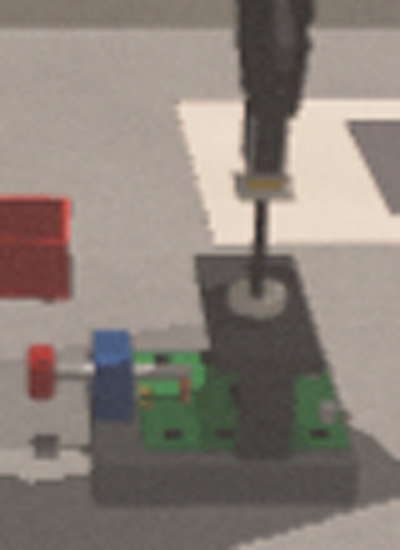

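The rod is inside the bore and centred: rod centre at column 309 in the crop, ring centre at 310. I continue.

>>> {"name": "carry_out", "arguments": {"motion": [{"translation": [0,0.0002,-0.006],"turn": [0,0,0],"claw": 0.014},{"translation": [0,0,-0.006],"turn": [0,0,0],"claw": 0.014},{"translation": [0,0,-0.006],"turn": [0,0,0],"claw": 0.014},{"translation": [0,0,0],"turn": [0,0,0],"claw": 0.014}]}}

```text
time: 15.22
tool_pos: [0.6008, 0.1664, 0.1688]
orientation: [[-0.999, 0.043, 0.0], [0.043, 0.999, 0.001], [-0.0, 0.001, -1.0]]
force: [1.0, 0.0, -0.7]
opening: 0.229
```

>>> {"name": "carry_out", "arguments": {"motion": [{"translation": [0,0,-0.005],"turn": [0,0,0],"claw": 0.014},{"translation": [0,0,-0.005],"turn": [0,0,0],"claw": 0.014},{"translation": [0,0,-0.003],"turn": [0,0,0],"claw": 0.014},{"translation": [0,0,0],"turn": [0,0,0],"claw": 0.014},{"translation": [0,0,0],"turn": [0,0,0],"claw": 0.014}]}}

```text
time: 15.85
tool_pos: [0.6009, 0.1664, 0.1549]
orientation: [[-0.999, 0.043, 0.001], [0.043, 0.999, 0.001], [-0.001, 0.001, -1.0]]
force: [0.2, -0.3, 0.4]
opening: 0.229
```

```bash
python3 m.py 14
python3 - <<'E'
from h import *
S=load('w14');o=cv2.resize(S['im'][165:275,255:385],None,fx=5,fy=5,interpolation=cv2.INTER_CUBIC)[:,:,::-1]
T=load('s14');o2=cv2.resize(T['im'][150:240,300:380],None,fx=6,fy=6,interpolation=cv2.INTER_CUBIC)[:,:,::-1]
cv2.imwrite('pics/w14c.png',o);cv2.imwrite('pics/s14c.png',o2)
E
```

```text
t 15.85 pos [0.6009 0.1664 0.1549] F [ 0.2 -0.3  0.4] op 0.22883052828464281
[[-0.999  0.043  0.001]
 [ 0.043  0.999  0.001]
 [-0.001  0.001 -1.   ]]
tip px wrist [315.61413529 202.05594785]
rod n 98
  rod front 0.05 0.5975 0.1671 0.095 98
ring px 315.5786566672601 231.48734706949097
ring pts 648 [0.58478651 0.15071578] [0.59832554 0.18253108]
```

View pics/w14c.png

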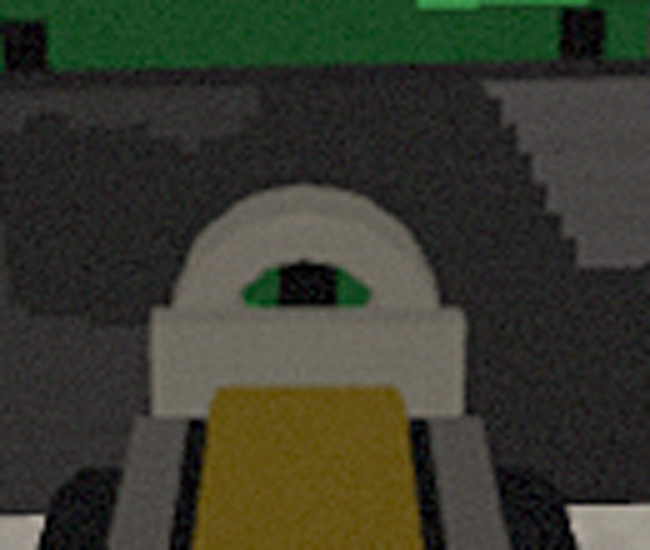

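View pics/s14c.png

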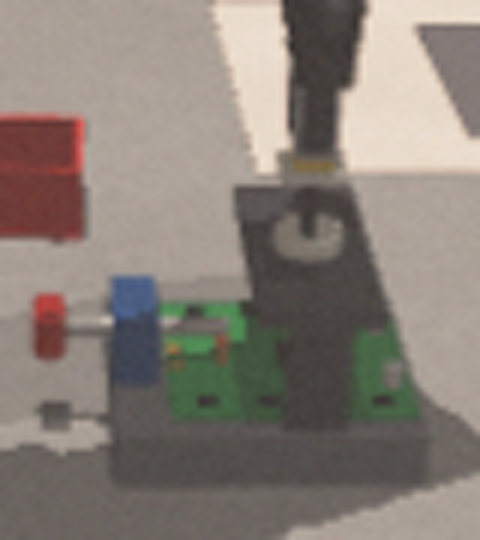

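>>> {"name": "carry_out", "arguments": {"motion": [{"translation": [-0.0006,0,-0.0025],"turn": [-0.001,0.001,0],"claw": 0.014},{"translation": [0,0,0],"turn": [0,0,0],"claw": 0.014},{"translation": [0,0,0],"turn": [0,0,0],"claw": 0.014},{"translation": [0,0,0],"turn": [0,0,0],"claw": 0.014}]}}

```text
time: 16.5
tool_pos: [0.6003, 0.1664, 0.1524]
orientation: [[-0.999, 0.043, -0.0], [0.043, 0.999, -0.0], [0.0, -0.0, -1.0]]
force: [-0.1, -0.3, -0.1]
opening: 0.225
```

```bash
python3 m.py 15
python3 - <<'E'
from h import *
S=load('w15');C=cloud(S);Z=C[:,:,2]
hs=cv2.cvtColor(S['im'],cv2.COLOR_RGB2HSV)
w=cv2.inRange(hs,(0,0,70),(180,60,255))>0
m=w&(abs(C[:,:,1]-.1667)<.014)&(C[:,:,0]>.583)&(C[:,:,0]<.592)
print('flange top z',np.percentile(Z[m&(Z>.12)],[10,50,90]),(m&(Z>.12)).sum(),'ring',np.median(Z[m&(Z<.115)&(Z>.1)]))
y=cv2.inRange(hs,(18,110,40),(36,255,255))>0
print('handle top z',np.percentile(Z[y&(Z>.1)&(Z<.25)],[50,90,98]))
g=S['im'].max(2)
T=load('t15');cv2.imwrite('pics/w15c.png',cv2.resize(S['im'][165:275,255:385],None,fx=5,fy=5,interpolation=cv2.INTER_CUBIC)[:,:,::-1])
s=ctrl.sense();print(np.round(s['joint_vel'],4),s['tool_pos'],s['time'])
E
```

```text
t 16.5 pos [0.6003 0.1664 0.1524] F [-0.1 -0.3 -0.1] op 0.22540598820905614
[[-0.999  0.043 -0.   ]
 [ 0.043  0.999 -0.   ]
 [ 0.    -0.    -1.   ]]
tip px wrist [315.60667787 202.05885232]
rod n 68
  rod front 0.05 0.5968 0.1671 0.095 68
ring px 315.6735444170275 234.16881604023723
ring pts 598 [0.58490616 0.15153632] [0.59712634 0.18234119]
flange top z [0.13306245 0.13462074 0.17848034] 1409 ring 0.10333520640463538
handle top z [0.18085158 0.18449663 0.1850201 ]
[ 0.001  -0.0004  0.      0.0014 -0.0013  0.0003  0.0007] [0.60031411 0.16640967 0.15246259] 16.65
```

View pics/w15.png

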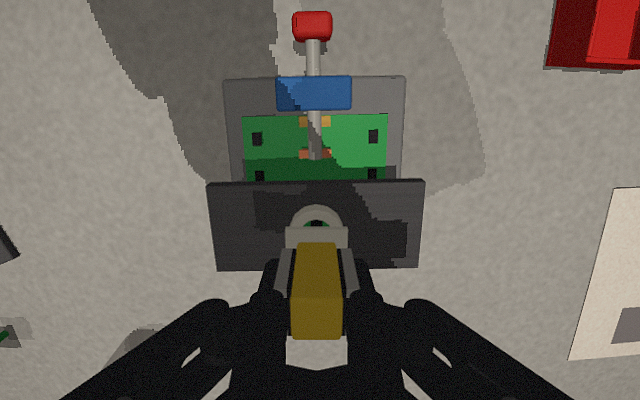

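View pics/s15.png

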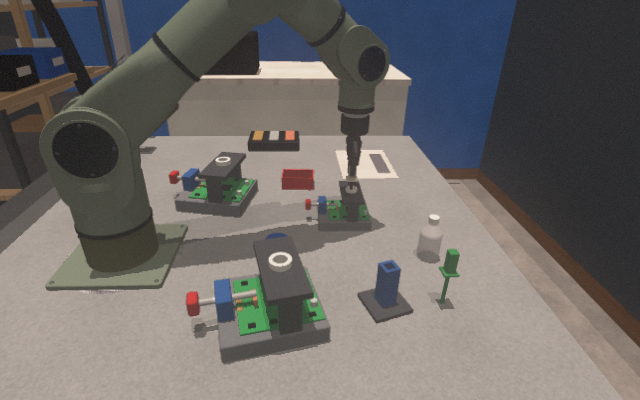

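The tip is about 10–11 mm above the chip. The tool is vertical and still, external force is near zero, and the rod is centred. Handing in.

```bash
python3 -c "
from h import *
print(ctrl.sign_off())"
```

```text
the job is handed in; nothing more can be done
None
```

I finished the job in the order asked and handed it in at about 16.7 s of robot time; no verdict was reported.

**Knob:** I pulled it out 24.8 mm, until about 14 N at the end-stop, then pushed it home against about 23 N. After letting go, it measured within 1 mm of where it started. The click itself can't be sensed, so it is inferred from the travel and the stop.

**Probe:** I lifted the yellow-handled probe out of its rest and lowered it through the ring of the smallest fixture. External force stayed around 1 N or less at every reading during the lowering, so I saw no sign of contact.

**Final hold:**
- **Upright and still:** the tool is vertical to within 0.001 rad, joint speeds are about zero, and the grip is closed on the handle.
- **Centring:** the rod axis is at about (0.601, 0.167) and the ring centre at about (0.601, 0.167). The x estimates for the ring differed by about 1 mm between methods, against 6 mm of radial clearance.
- **Tip height:** about 10.4 mm above the chip from the tool position, while the wrist camera suggested about 11.7 mm. I did not resolve that difference.

The bottle, reel and bin were not touched. In the last pictures the bottle and bin look unmoved and the reel is partly hidden.

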